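# Start the kitchen timer against the marble slab and clip it on its stand

### The job

Start the countdown timer that stands on its edge on the worktop and clip it on its sloping stand; once it is in the stand, the catch covers the start key. Lay it on its back on the worktop, let go, and push the key in its end fully in, holding it in for about a second, with the timer's foot braced against the edge of the marble slab so that it cannot slide away. Then take it again across its width, hook its foot tongue under the stand's lip while the head is still raised, swing the head down until the sprung catch snaps over it, and let go; leave the mortar where it is.

Things in the scene. Friction and masses are not known exactly. Their poses are not given: they have to be found in the camera images.
- timer: Loose countdown timer, 0.25 kg: white slab 120 x 60 x 26 mm, black display on its face. Origin: centre of its underside (back). x along its length to the head end (x = 60 mm), y across, z out of the face. It starts on one long edge (y axis straight down, origin 30 mm up), display roughly to the robot, foot (-x) roughly to the marble slab; it and the mortar may have changed places.
- timer_tongue (a point): Middle of the tip of the foot tongue, at the underside: (-78, 0, 0) mm in the timer's frame. The tongue sticks out 18 mm from the foot end, is 40 mm wide and 10 mm thick (z 0 to 10).
- timer_head (a point): Middle of the head end at the level of the underside: (60, 0, 0) mm in the timer's frame.
- timer_face (a point): Centre of the slab's face: (0, 0, 26) mm in the timer's frame.
- key_end (a point): Centre of the end of the start key, a bar in the head end, 30 mm wide (y), 12 mm high (z 9 to 21): (71, 0, 15) mm in the timer's frame when out; pushed towards the foot.
- start_key (a joint): Travel of the start key: 0 out, 0.005 m fully in. Its spring starts to give at 2.5 N and needs 4.5 N fully in, more than the worktop's friction on the timer; it springs out again when let go.
- bed: Bed of the aluminium stand (fixed), sloping 6 degrees, low end with the lip towards the robot, high end with the catch away. Origin on the bed's surface, 26 mm above the worktop; x up the slope, y across, z square to the bed. A seated timer's frame coincides with it within 3 mm. The bed is 50 mm wide, open at both sides from x = -70 to 60 mm; the foot plate below is 190 x 70 mm, 7 mm high.
- lip_edge (a point): Middle of the lower edge of the stand's lip: (-70, 0, 18) mm in the bed's frame. The lip lies 18 to 22 mm above the bed and covers x = -80 to -70 mm; the end wall's inner face is at x = -80, the pocket's side cheeks are 50 mm apart.
- catch (a joint): Travel of the sprung catch at the stand's high end: 0 home, up to 0.008 m up the slope. The head end pushes it back on its way down and it springs home over the edge of the face. Spring 1.5 N at first, 2.5 N at 4 mm; some 5 to 10 N down on the head snaps it.
- catch_nose (a point): Foremost point midway between the catch's two round noses, (56, 0, 32) mm in the bed's frame when home. The noses, 9 mm thick at y = -24 and 24 mm, reach 4 mm over the face of a seated timer, 1.5 mm above it; the start key goes between them. The catch is 37 mm high.
- slab: White marble pastry slab, heavy, does not move: 220 mm (x) by 300 mm (y), 24 mm high; origin at the centre of its underside. Its +y edge, 150 mm from the origin, faces the free worktop where the timer can be laid and is the stop. A bowl and garlic stand on its other half.
- mortar: Wooden mortar, 93 mm across, 63 mm high, loose bystander; origin at the centre of its foot.

How it is judged:
By the outcome, as a careful person would: the job done as asked, in the order asked, and still so for the second after the job is handed in, with the robot touching nothing.
It also fails if it takes over 72 s, if anything falls off the work surface, if the arm or the gripper's body presses on something with over 40 N, if the wrist force passes 120 N, or if a joint passes its speed limit or range.

### The arm

A 6-joint arm with a two-finger parallel gripper is mounted at the origin on a cart in front of the work surface, level with it; the furniture and walls round the work are solid. World frame = base frame: x ahead of the robot, y to its left, z up, the work surface at z = 0. Lengths are in m, angles in rad, forces in N, time in s.
With the tool pointing down it reaches from about 0.3 to 0.85 m from the base axis. Payload 4.2 kg.
Tool frame: the origin (TCP) lies on the centre line of the jaws, within the pads' length; the fingertips stand bot.nose_length ahead of it and the grasp point (between the pads) is the TCP (bot.nose_length is the distance from the TCP to the fingertips, in m); z points along the fingers, y is the line along which they close (so a half turn about z gives the same grasp; the last joint's range is limited). The gripper opens to 91 mm and grips with 3 to 60 N. Pads are 32 mm wide; open, the fingers measure 118 mm over their backs; the gripper's body (76 mm by 178 mm) begins 60 mm behind the grasp point.
Start: joints at [-1.185, 0.32, 1.565, -0, 1.257, -0.02], TCP at [0.227, -0.528, 0.233] pointing down, gripper open.
Joint ranges: [-3.11, 3.11], [-0.84, 2.01], [0.21, 2.61], [-1.34, 4.49], [0.05, 2.63], [-2.56, 2.56]. Speed limits (rad/s): [2.57, 2.57, 3.14, 3.14, 3.14, 3.14].

### API

Orientations are given as a rotation vector (axis times angle).
In Python, from workcell import bot gives the robot as it stands.
- The arm moves only by the tool steer_hand, called after "Call:" as a command line: name --argument value ..., lists and objects as JSON in quotes. Schema: {"type":"object","properties":{"rows":{"type":"object","properties":{"deltas":{"type":"array","items":{"type":"array","items":{"type":"number"},"minItems":4,"maxItems":4},"minItems":1,"maxItems":12}},"additionalProperties":false,"required":["deltas"]},"finger_gap":{"type":"number"},"grip_force":{"type":"number"},"only":{"type":"string"},"quiet":{"type":"boolean"},"lines":{"type":"string"}},"required":["rows"],"additionalProperties":false}. rows is an object whose key "deltas" holds a list of rows, 1 to 12 of them, each of 4 numbers: dx, dy, dz in m, then a turn about the tool's z in rad; each row shifts and turns the commanded pose from where the row before left it, along the tool's axes as they then stand; what a row does not reach is not made up. A row lasts 1/10 s, in which the tool goes at most 0.05 m and 0.15 rad, less where a joint would pass 70% of its speed; a pose out of reach is approached as far as the arm can. finger_gap is the opening from 0.0 (shut) to 1.0 (fully open), set as the call begins (left out keeps the last). The fingers move at their own pace and stop on an object; grip_force is the grip in N (left out, the last holds). Time passes only in rows, so rows that do not move let the fingers close. The tool returns the time, the measured TCP pose, the force, the opening and the grip force at its end. only (a regular expression) keeps the lines of the reply that match it, lines (a string "A,B") keeps lines A to B, and quiet returns only ok. Input that does not fit is refused with a message, and nothing moves.
- bot.get_obs(): the state, without advancing time (a new reading comes with each control period).
- bot.capture(name): name is "scene" or "top" or "wrist"; returns the picture (400x640x3 uint8, red, green, blue); there is no depth.
- bot.camera_info(name): a dict with "intrinsics" (3x3 intrinsics, pixels), "T" (4x4, takes a point from camera to world coordinates). Camera axes: x right, y down, z forward; pixel columns grow to the right and rows downward; lengths in m; the calibration is good to about 2 mm. A picture is of the moment at which its call begins: read the wrist's pose just before it. camera_info takes no time and is no camera call; for the wrist camera it gives the pose at the moment of the call.
- bot.sign_off(): hands the job in; it is judged then, once.
The state is a dict: "time": time; "joints": joint angles; "joint_velocities": joint speeds; "joint_efforts": joint torques, N m; "tool_pos": TCP position; "tcp_rot": TCP orientation; "force": force on the tool from outside, world axes, zero at the start; "ft_torque": the same for the moment, N m; "grip_width": opening from 0.0 (shut) to 1.0 (fully open); "finger_force": force on a finger pad.
Only numpy, scipy, OpenCV 4.12 (cv2) and the standard library are available. Lean on these libraries where they do the work, as an engineer would, in place of code of your own. Each camera call takes 0.05 s, during which the arm holds its last target. There are 200 camera calls.

## Working session

There is one attempt and no reset: what is moved stays moved. The work goes in short steps, Python scripts to look and compute and a tool call to move; the robot and the scene stay as the last step left them, time stands still between calls to the robot, and variables do not carry over. Pictures are saved under pics/ and viewed, at most 10 in all, crops included, and the job is handed in when it is done.

```bash
ls; mkdir -p pics; python3 - <<'E'
from workcell import bot
import cv2,numpy as np
o=bot.get_obs();print({k:np.round(v,3) for k,v in o.items()},bot.nose_length)
for n in("scene","top"):
    i=bot.camera_info(n);print(n,np.round(i["intrinsics"],1).tolist(),np.round(i["T"],3).tolist())
    cv2.imwrite(f"pics/{n}0.png",bot.capture(n)[:,:,::-1])
E
```

```text
pics
workcell.py
{'time': np.float64(0.0), 'joints': array([-1.185,  0.32 ,  1.566, -0.   ,  1.257, -0.02 ]), 'joint_velocities': array([-0.   , -0.   , -0.002, -0.001, -0.   , -0.001]), 'joint_efforts': array([-1.0000e-03, -4.1248e+01, -2.3197e+01,  7.2000e-02,  4.6000e-02,
       -0.0000e+00]), 'tool_pos': array([ 0.227, -0.528,  0.232]), 'tcp_rot': array([-3.075e+00, -6.330e-01,  1.000e-03]), 'force': array([-0.164,  0.382, -0.007]), 'ft_torque': array([ 0.032, -0.058, -0.048]), 'finger_force': np.float64(0.0), 'grip_width': np.float64(0.998)} 0.019
scene [[458.3, 0.0, 313.9], [0.0, 458.3, 193.0], [0.0, 0.0, 1.0]] [[-0.903, -0.303, 0.305, 0.07], [-0.43, 0.616, -0.661, 0.913], [0.013, -0.727, -0.686, 1.047], [0.0, 0.0, 0.0, 1.0]]
top [[398.9, 0.0, 317.2], [0.0, 398.9, 195.4], [0.0, 0.0, 1.0]] [[-0.019, -0.997, 0.081, 0.436], [-1.0, 0.019, 0.007, -0.054], [-0.009, -0.08, -0.997, 1.31], [0.0, 0.0, 0.0, 1.0]]
```
View pics/scene0.png

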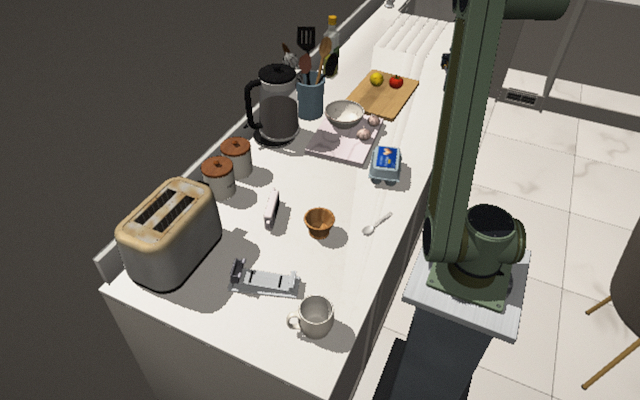

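View pics/top0.png

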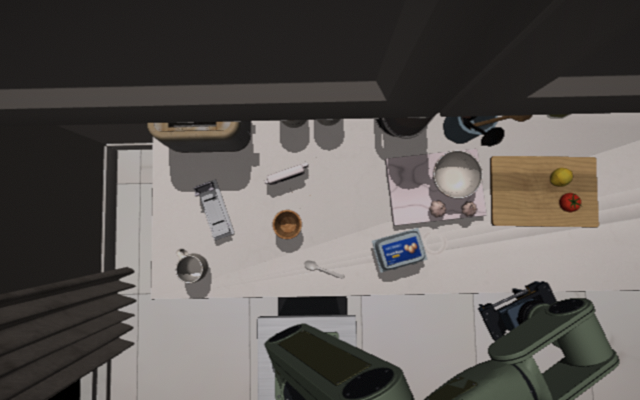

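The scene picture shows the stand at the left front, the timer standing behind the mortar, and the slab beyond. In the top picture the timer is at about (286,174), the mortar at (288,223), the stand at (213,212) and the slab's +y edge runs from (389,155) to (393,226).

```bash
cat > h.py <<'E'
from workcell import bot
import cv2,numpy as np
from scipy.spatial.transform import Rotation as R
def ray(K,T,px,z):
    d=T[:3,:3]@np.linalg.solve(K,[px[0],px[1],1]);o=T[:3,3]
    return o+d*(z-o[2])/d[2]
def proj(K,T,P):
    p=(np.atleast_2d(P)-T[:3,3])@T[:3,:3];q=p@K.T;return q[:,:2]/q[:,2:]
def tool(o=None):
    o=o or bot.get_obs();return R.from_rotvec(o["tcp_rot"]).as_matrix(),np.array(o["tool_pos"])
def delta(P,o=None):  # world point -> tool axes offset
    r,t=tool(o);return np.round(r.T@(np.array(P)-t),4)
def snap(n,f):
    i=bot.camera_info(n);im=bot.capture(n);np.savez("pics/"+f+".npz",K=i["intrinsics"],T=i["T"],im=im)
    return im,np.array(i["intrinsics"]),np.array(i["T"])
def load(f):
    d=np.load("pics/"+f+".npz");return d["im"],d["K"],d["T"]
E
python3 - <<'E'
from h import *
i=bot.camera_info("top");K=np.array(i["intrinsics"]);T=np.array(i["T"])
for n,p,z in [("timerA",(264,183),.06),("timerB",(308,166),.06),("mortar",(288,223),.06),("slab1",(389,155),.024),("slab2",(393,226),.024),("stand lo",(222,240),.02),("stand hi",(205,184),.05),("mug",(190,266),.08),("cream",(400,250),.05),("cream corner",(374,240),.05),("toaster",(240,137),.1),("jar",(294,135),.08)]: print(n,np.round(ray(K,T,p,z),3))
i=bot.camera_info("wrist");r,t=tool();T=np.array(i["T"])
print(np.round(i["intrinsics"],1).tolist(),np.round(r.T@T[:3,:3],3),np.round(r.T@(T[:3,3]-t),3)); print(np.round(r,3))
E
```

```text
timerA [0.579 0.123 0.06 ]
timerB [ 0.631 -0.017  0.06 ]
mortar [0.452 0.049 0.06 ]
slab1 [ 0.667 -0.28   0.024]
slab2 [ 0.436 -0.286  0.024]
stand lo [0.402 0.265 0.02 ]
stand hi [0.581 0.312 0.05 ]
mug [0.326 0.349 0.08 ]
cream [ 0.361 -0.3    0.05 ]
cream corner [ 0.394 -0.22   0.05 ]
toaster [0.719 0.19  0.1  ]
jar [0.726 0.025 0.08 ]
[[289.9, 0.0, 322.0], [0.0, 289.9, 200.7], [0.0, 0.0, 1.0]] [[-0.001 -0.96  -0.28 ]
 [ 1.    -0.001  0.   ]
 [-0.001 -0.28   0.96 ]] [ 0.08  -0.001 -0.152]
[[ 0.919  0.395 -0.001]
 [ 0.395 -0.919  0.001]
 [ 0.    -0.002 -1.   ]]
```

Call:
steer_hand --rows '{"deltas":[[0.032,-0.029,-0.003,0],[0.032,-0.029,-0.003,0],[0.032,-0.029,-0.003,0],[0.032,-0.029,-0.003,0],[0.032,-0.029,-0.003,0],[0.032,-0.029,-0.003,0],[0.032,-0.029,-0.003,0],[0.032,-0.029,-0.003,0]]}'

```text
time: 0.9
tool_pos: [0.3708, -0.2123, 0.2569]
tcp_rot: [-3.077, -0.632, 0.0]
force: [1.3, -1.1, -0.4]
grip_width: 0.999
finger_force: 0.0
```

Call:
steer_hand --rows '{"deltas":[[0.032,-0.029,-0.003,0],[0.032,-0.029,-0.003,0],[0.032,-0.029,-0.003,0],[0.032,-0.029,-0.003,0],[0.032,-0.029,-0.003,0],[0.032,-0.029,-0.003,0],[0.032,-0.029,-0.003,0],[0.032,-0.029,-0.003,0]]}'

```text
time: 1.7
tool_pos: [0.5144, 0.1019, 0.2807]
tcp_rot: [3.077, 0.634, -0.001]
force: [0.6, -0.9, 0.6]
grip_width: 1.001
finger_force: 0.0
```

Call:
steer_hand --rows '{"deltas":[[0,0,0,-0.143],[0,0,0,-0.143],[0,0,0,-0.143],[0,0,0,-0.143],[0,0,0,-0.143],[0,0,0,-0.143],[0,0,0,-0.143],[0,0,0,-0.143],[0,0,0,-0.143],[0,0,0,-0.143],[0,0,0,0],[0,0,0,0]]}'

```text
time: 2.9
tool_pos: [0.5141, 0.1001, 0.2806]
tcp_rot: [-1.912, -2.492, 0.001]
force: [-0.3, 0.6, 0.2]
grip_width: 1.001
finger_force: 0.0
```

```bash
python3 - <<'E'
from h import *
im,K,T=snap("wrist","w1");cv2.imwrite("pics/w1.png",cv2.resize(im[:,:,::-1],None,fx=1.25,fy=1.25,interpolation=cv2.INTER_CUBIC));print(np.round(T,3))
E
```

```text
[[ 0.966  0.248  0.071  0.494]
 [ 0.258 -0.927 -0.27   0.178]
 [-0.001  0.28  -0.96   0.432]
 [ 0.     0.     0.     1.   ]]
```

View pics/w1.png

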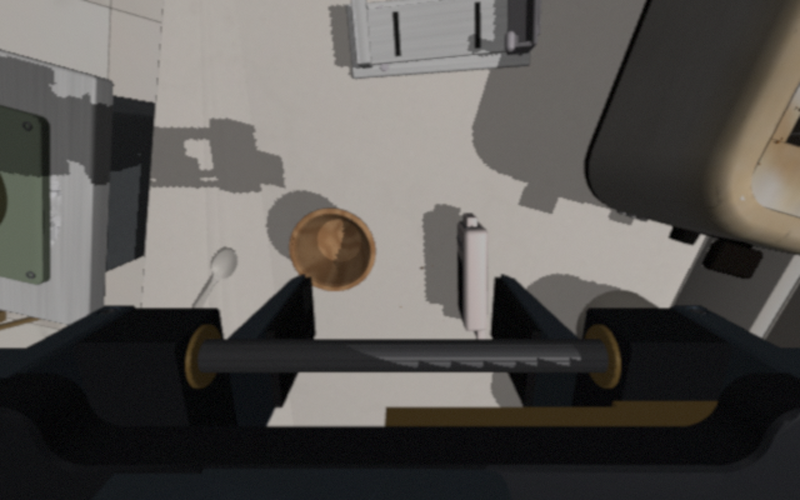

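The wrist picture shows the timer's upper edge from the key end at about (472,225) to the foot at (476,330), in view pixels at 1.25x. The mortar's centre is at (333,249) and the stand is only partly in view at the top.

```bash
python3 - <<'E'
from h import *
im,K,T=load("w1")
for n,p,z in [("head near",(462,231),.06),("head far",(485,231),.06),("foot near",(466,329),.06),("foot far",(487,329),.06),("mortar",(333,249),.06),("stand foot lo",(353,77),.007),("stand foot hi",(529,64),.007)]:
    print(n,np.round(ray(K,T,np.array(p)/1.25,z),4))
c=im[160:280,350:410]; cv2.imwrite("pics/w1c.png",cv2.resize(c[:,:,::-1],None,fx=5,fy=5,interpolation=cv2.INTER_CUBIC))
E
```

```text
head near [0.5765 0.1099 0.06  ]
head far [0.5999 0.1162 0.06  ]
foot near [0.6156 0.0016 0.06  ]
foot far [0.6387 0.0078 0.06  ]
mortar [0.4492 0.0555 0.06  ]
stand foot lo [0.424  0.2317 0.007 ]
stand foot hi [0.6019 0.2923 0.007 ]
```

View pics/w1c.png

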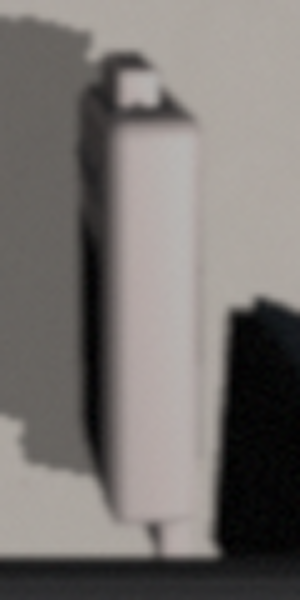

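The crop shows the timer's top face with corners at about (112,122), (197,122), (115,520) and (195,517). The key is at the top, the tongue below, and the display faces left, to the robot.

```bash
python3 - <<'E'
from h import *
im,K,T=load("w1")
P=np.array([ray(K,T,np.array(p)/5+[350,160],.06) for p in [(112,122),(197,122),(115,520),(195,517)]]);print(np.round(P,4))
hd=P[:2].mean(0);ft=P[2:].mean(0);d=hd-ft;print("len",np.linalg.norm(d),"w",np.linalg.norm(P[0]-P[1]),np.linalg.norm(P[2]-P[3]),"yaw",np.degrees(np.arctan2(d[1],d[0])),"c",(hd+ft)/2)
r,t=tool();print(np.round(r,3),t,"toolx yaw",np.degrees(np.arctan2(r[1,0],r[0,0])))
E
```

```text
[[5.799e-01 1.114e-01 6.000e-02]
 [6.015e-01 1.172e-01 6.000e-02]
 [6.163e-01 5.000e-04 6.000e-02]
 [6.380e-01 7.300e-03 6.000e-02]]
len 0.11625631610750356 w 0.022370954620872276 0.022811401005099083 yaw 108.28358550477496 c [0.60889886 0.05908338 0.06      ]
[[-0.259  0.966 -0.   ]
 [ 0.966  0.259 -0.   ]
 [-0.    -0.    -1.   ]] [0.51412727 0.10010989 0.2807187 ] toolx yaw 105.03996698504406
```

Call:
steer_hand --rows '{"deltas":[[0,0,0,-0.057],[-0.0344,0.0387,0,0],[-0.0344,0.0387,0,0],[0,0,0.04,0]]}' --finger_gap 0.4

```text
time: 3.35
tool_pos: [0.6151, 0.0589, 0.2456]
tcp_rot: [1.834, 2.533, 0.016]
force: [0.7, 1.1, 0.2]
grip_width: 0.683
finger_force: 0.0
```

Call:
steer_hand --rows '{"deltas":[[0,0,0.04,0],[0,0,0.04,0],[0,0,0.04,0],[0,0,0,0],[0,0,0,0]]}'

```text
time: 3.85
tool_pos: [0.6065, 0.0608, 0.1213]
tcp_rot: [-1.838, -2.548, 0.0]
force: [-0.6, -0.1, 0.7]
grip_width: 0.4
finger_force: 0.0
```

```bash
python3 - <<'E'
from h import *
print(delta([.609,.059,.064]));r,t=tool();print(np.degrees(np.arctan2(r[1,0],r[0,0])))
im,K,T=snap("wrist","w2");cv2.imwrite("pics/w2.png",im[:,:,::-1])
E
```

```text
[-0.0025  0.0019  0.0573]
108.39236712041185
```

View pics/w2.png

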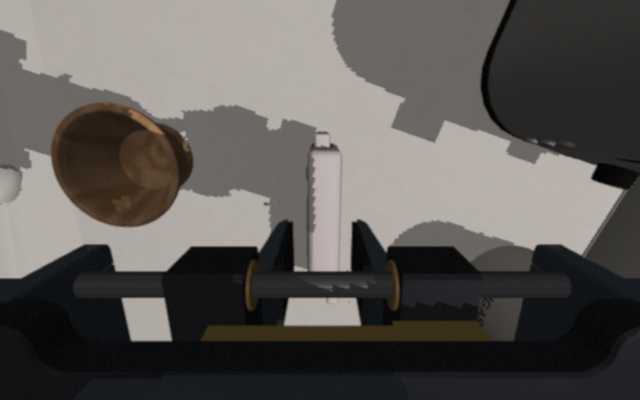

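The wrist picture shows the open fingers at columns 290 and 355, straddling the timer centred at column 324. The tool is well aligned.

Call:
steer_hand --rows '{"deltas":[[-0.0025,0.0015,0.03,0],[0,0,0.027,0],[0,0,0,0],[0,0,0,0]]}'

```text
time: 4.3
tool_pos: [0.6098, 0.059, 0.0662]
tcp_rot: [1.835, 2.546, 0.004]
force: [-0.0, 0.2, -0.1]
grip_width: 0.4
finger_force: 0.0
```

Call:
steer_hand --rows '{"deltas":[[0,0.005,0,0],[0,0.005,0,0],[0,0.005,0,0],[0,0.005,0,0],[0,0.005,0,0],[0,0.003,0,0],[0,0,0,0],[0,0,0,0]]}'

```text
time: 5.1
tool_pos: [0.6351, 0.0678, 0.0639]
tcp_rot: [1.836, 2.549, 0.0]
force: [-0.1, -0.5, 0.2]
grip_width: 0.4
finger_force: 0.3
```

```bash
python3 - <<'E'
from h import *
im,K,T=snap("wrist","w3");cv2.imwrite("pics/w3.png",im[100:300,200:460,::-1])
print(tool()[1])
E
```

```text
[0.63495932 0.0677319  0.06391176]
```

View pics/w3.png

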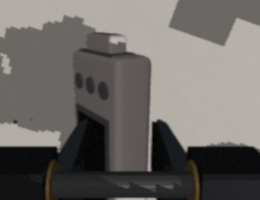

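The crop shows the timer tilted away from the robot between the fingers, display face at (90,85), with its upper edge against the far finger.

Call:
steer_hand --rows '{"deltas":[[0,0.003,0,0],[0,0,0,0]]}'

```text
time: 5.35
tool_pos: [0.6381, 0.0687, 0.0639]
tcp_rot: [1.836, 2.549, 0.0]
force: [0.6, 0.2, -0.5]
grip_width: 0.4
finger_force: 0.3
```

Call:
steer_hand --rows '{"deltas":[[0,0.002,0,0],[0,0.001,0.002,0],[0,0.001,0.004,0],[0,0.001,0.006,0],[0,0.001,0.006,0],[0,0.001,0.006,0],[0,0.001,0.004,0],[0,0.001,0.004,0],[0,0.001,0.002,0],[0,0,0,0]]}' --finger_gap 1.0

```text
time: 6.35
tool_pos: [0.6473, 0.0718, 0.0296]
tcp_rot: [-1.836, -2.549, 0.0]
force: [-0.3, -0.2, 0.1]
grip_width: 1.0
finger_force: 0.0
```

```bash
python3 - <<'E'
from h import *
im,K,T=snap("wrist","w4");cv2.imwrite("pics/w4.png",im[100:300,160:500,::-1])
print(tool()[1])
E
```

```text
[0.64736819 0.07184878 0.02991366]
```

View pics/w4.png

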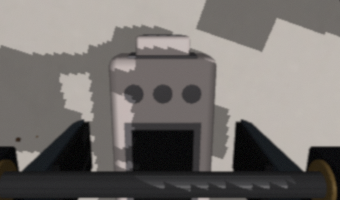

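The crop shows the timer flat on its back, display up, key end at (162,45) and centred between the fingers.

Call:
steer_hand --rows '{"deltas":[[0,0,0.005,0],[0,0,0,0],[0,0,0,0],[0,0,0,0],[0,0,0,0],[0,0,0,0]]}' --finger_gap 0.4 --grip_force 25

```text
time: 7.0
tool_pos: [0.6474, 0.0718, 0.0251]
tcp_rot: [1.836, 2.549, 0.0]
force: [0.2, -0.5, -0.7]
grip_width: 0.658
finger_force: 25.0
```

Call:
steer_hand --rows '{"deltas":[[0,0,-0.015,0],[0,0,-0.015,0],[-0.035,-0.027,0,0],[-0.035,-0.027,0,0],[-0.035,-0.027,0,0],[-0.035,-0.027,0,0],[-0.035,-0.027,0,0],[-0.035,-0.027,0,0],[0,0,0,0.147],[0,0,0,0.147],[0,0,0,0],[0,0,0,0]]}'

```text
time: 8.2
tool_pos: [0.5604, -0.1787, 0.0559]
tcp_rot: [2.186, 2.255, 0.001]
force: [-0.1, -0.7, -3.1]
grip_width: 0.657
finger_force: 25.0
```

```bash
python3 - <<'E'
from h import *
r,t=tool();print(t,np.degrees(np.arctan2(r[1,0],r[0,0])))
a,K,T=snap("wrist","w5");b,K2,T2=snap("top","t5")
cv2.imwrite("pics/w5.png",np.vstack([a[:,:,::-1],cv2.resize(b[120:240,300:460,::-1],(640,480))])[:,:].copy()[0:880])
c=np.hstack([cv2.resize(a[:,:,::-1],(480,300)),cv2.resize(b[140:240,300:400,::-1],(300,300),interpolation=cv2.INTER_CUBIC)]);cv2.imwrite("pics/c5.png",c)
E
```

```text
[ 0.56043096 -0.17872752  0.05591803] 91.78691519858683
```

View pics/c5.png

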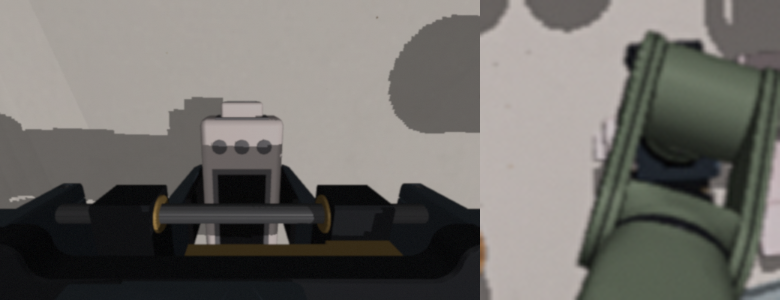

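The left panel shows the timer held level in the fingers, head end at (242,119) and key at (242,108). The top view on the right is hidden by the arm.

```bash
python3 - <<'E'
from h import *
im,K,T=load("w5")
p=ray(K,T,(242/.75,119/.75),.057);print(p,delta(p))
E
```

```text
[ 0.55907083 -0.1197278   0.057     ] [ 0.0587  0.0005 -0.0015]
```

Call:
steer_hand --rows '{"deltas":[[-0.004,0,0.016,0],[-0.006,0,0.0145,0],[-0.005,0,0,0],[-0.004,0,0,0],[0,0,0,0]]}'

```text
time: 8.8
tool_pos: [0.5603, -0.1974, 0.0241]
tcp_rot: [-2.189, -2.251, -0.0]
force: [0.3, 2.3, -3.5]
grip_width: 0.656
finger_force: 25.0
```

Call:
steer_hand --rows '{"deltas":[[-0.003,0,0,0],[-0.002,0,0,0],[0,0,0,0]]}'

```text
time: 9.1
tool_pos: [0.5603, -0.1979, 0.0245]
tcp_rot: [-2.187, -2.246, -0.007]
force: [1.1, 18.2, 1.0]
grip_width: 0.659
finger_force: 25.0
```

Call:
steer_hand --rows '{"deltas":[[0.004,0,0,0],[0,0,0,0],[0,0,0,0],[0,0,0,0]]}' --finger_gap 1.0

```text
time: 9.5
tool_pos: [0.5608, -0.1993, 0.0248]
tcp_rot: [2.19, 2.251, 0.0]
force: [-0.4, 0.1, 0.9]
grip_width: 0.974
finger_force: 0.0
```

Call:
steer_hand --rows '{"deltas":[[0,0,-0.03,0],[0,0,-0.03,0],[0.05,0,0,0],[0.053,0,0,0],[0,0,0.03,0],[0,0,0,0],[0,0,0,0]]}' --finger_gap 0.0

```text
time: 10.2
tool_pos: [0.5577, -0.0992, 0.0544]
tcp_rot: [-2.19, -2.252, 0.001]
force: [0.9, 0.1, -0.3]
grip_width: 0.414
finger_force: 0.0
```

```bash
python3 - <<'E'
from h import *
im,K,T=snap("wrist","w6");cv2.imwrite("pics/w6.png",im[:,:,::-1]); print(tool()[1])
E
```

```text
[ 0.55836777 -0.09968402  0.05501586]
```

Call:
steer_hand --rows '{"deltas":[[0,0,0,0],[0,0,0,0],[0,0,0,0],[0,0,0.016,0],[0,0,0.016,0],[0,0,0,0],[0,0,0,0]]}'

```text
time: 10.95
tool_pos: [0.5579, -0.0989, 0.0227]
tcp_rot: [-2.19, -2.252, 0.0]
force: [-0.4, -0.0, 0.1]
grip_width: 0.003
finger_force: 0.0
```

Call:
steer_hand --rows '{"deltas":[[-0.004,0,0,0],[-0.003,0,0,0],[-0.002,0,0,0],[0,0,0,0]]}'

```text
time: 11.35
tool_pos: [0.5583, -0.1082, 0.0229]
tcp_rot: [2.19, 2.251, 0.001]
force: [-0.7, -0.5, 0.1]
grip_width: 0.004
finger_force: 0.0
```

Call:
steer_hand --rows '{"deltas":[[-0.002,0,0,0],[0,0,0,0]]}'

```text
time: 11.55
tool_pos: [0.5581, -0.1098, 0.0225]
tcp_rot: [2.19, 2.252, 0.0]
force: [0.5, 0.2, 0.6]
grip_width: 0.004
finger_force: 0.0
```

Call:
steer_hand --rows '{"deltas":[[-0.002,0,0,0],[0,0,0,0]]}'

```text
time: 11.75
tool_pos: [0.5582, -0.1113, 0.0225]
tcp_rot: [-2.19, -2.251, -0.001]
force: [1.3, 2.9, 1.4]
grip_width: 0.004
finger_force: 1.5
```

Call:
steer_hand --rows '{"deltas":[[-0.002,0,0,0],[-0.002,0,0,0],[-0.002,0,0,0],[0,0,0,0]]}'

```text
time: 12.15
tool_pos: [0.558, -0.1154, 0.0225]
tcp_rot: [-2.19, -2.247, -0.004]
force: [0.4, 12.8, 3.5]
grip_width: 0.008
finger_force: 6.0
```

Call:
steer_hand --rows '{"deltas":[[-0.001,0,0,0],[-0.001,0,0,0],[0,0,0,0]]}'

```text
time: 12.45
tool_pos: [0.5577, -0.1156, 0.0225]
tcp_rot: [-2.189, -2.245, -0.006]
force: [-0.3, 17.8, 5.1]
grip_width: 0.005
finger_force: 9.1
```

Call:
steer_hand --rows '{"deltas":[[0,0,0,0],[0,0,0,0],[0,0,0,0],[0,0,0,0],[0,0,0,0],[0,0,0,0],[0,0,0,0],[0,0,0,0],[0,0,0,0],[0,0,0,0],[0,0,0,0],[0,0,0,0]]}'

```text
time: 13.65
tool_pos: [0.5577, -0.1156, 0.0226]
tcp_rot: [-2.189, -2.245, -0.005]
force: [0.6, 17.4, 4.5]
grip_width: 0.004
finger_force: 8.9
```

Call:
steer_hand --rows '{"deltas":[[0.005,0,0,0],[0.015,0,0,0],[0.01,0,-0.02,0],[0.005,0,-0.03,0],[0,0,0,0],[0,0,0,0]]}' --finger_gap 1.0

```text
time: 14.25
tool_pos: [0.5578, -0.0849, 0.0729]
tcp_rot: [2.188, 2.252, 0.0]
force: [0.6, -0.5, 0.4]
grip_width: 0.501
finger_force: 0.0
```

```bash
python3 - <<'E'
from h import *
im,K,T=snap("wrist","w7");r,t=tool();print(t)
# predicted timer layout from contact: center guess
c=np.array([.5605,-.1975+.001,0]);ax=r[:,0]
print(np.round(proj(K,T,[c+ax*.06+[0,0,.026],c+ax*.066+[0,0,.015]]),1)); cv2.imwrite("pics/w7.png",im[:,:,::-1])
E
```

```text
[ 0.55710317 -0.08483382  0.07203102]
[[321.3 291. ]
 [321.3 276.8]]
```

View pics/w7.png

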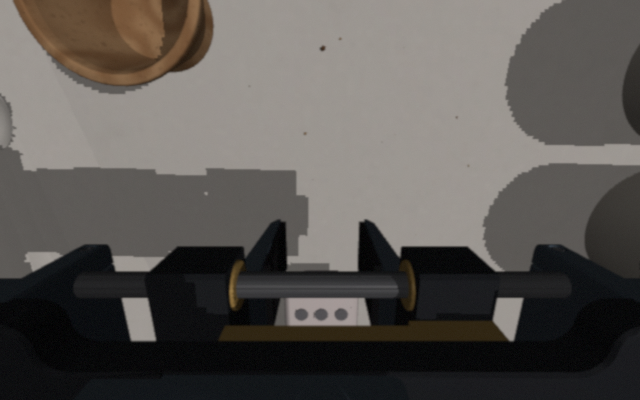

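The picture shows the timer still lying against the slab, key end at about (320,268) under the fingers as predicted. The mortar is untouched at the upper left. Next I survey the stand with empty fingers.

Call:
steer_hand --rows '{"deltas":[[0,0,-0.05,0],[0,0,-0.05,0],[0.036,-0.0085,-0.006,0],[0.036,-0.0085,-0.006,0],[0.036,-0.0085,-0.006,0],[0.036,-0.0085,-0.006,0],[0.036,-0.0085,-0.006,0],[0.036,-0.0085,-0.006,0],[0.036,-0.0085,-0.006,0],[0.036,-0.0085,-0.006,0],[0,0,0,0],[0,0,0,0]]}' --finger_gap 1.0

```text
time: 15.5
tool_pos: [0.481, 0.2013, 0.2192]
tcp_rot: [2.188, 2.254, -0.004]
force: [0.4, -0.4, 0.2]
grip_width: 1.0
finger_force: 0.0
```

```bash
python3 - <<'E'
from h import *
im,K,T=snap("wrist","w8");r,t=tool();print(t)
cs=cv2.resize(im[20:220,170:490,::-1],None,fx=2.5,fy=2.5,interpolation=cv2.INTER_CUBIC); cv2.imwrite("pics/w8.png",cs)
E
```

```text
[0.48111885 0.20058416 0.21923173]
```

View pics/w8.png

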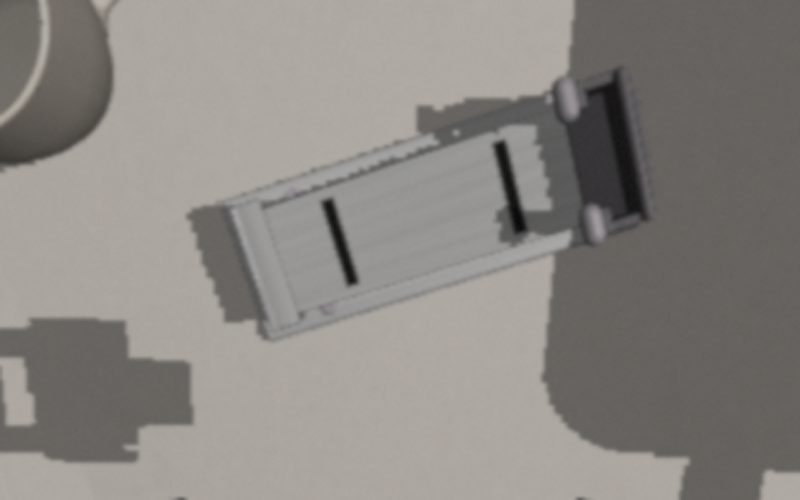

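The crop shows the whole stand. The catch noses are at (566,98) and (594,223), the lip's inner edge runs from about (262,203) to (297,322), and the long sides of the foot plate are clear.

```bash
cat >> h.py <<'E'
def bedT(p):
    c,s=np.cos(p[2]),np.sin(p[2]);a=np.radians(6)
    Rz=np.array([[c,-s,0],[s,c,0],[0,0,1]]);Ry=R.from_euler('y',-a).as_matrix()
    M=np.eye(4);M[:3,:3]=Rz@Ry;M[:3,3]=[p[0],p[1],.026];return M
E
python3 - <<'E'
from h import *
from scipy.optimize import least_squares
im,K,T=load("w8")
pts=[((557,99),(56,24,32)),((584,225),(56,-24,32)),((280,262),(-70,0,22))]
uv=np.array([p[0] for p in pts])/2.5+[170,20];X=np.array([p[1] for p in pts])/1000
f=lambda p:(proj(K,T,X@bedT(p)[:3,:3].T+bedT(p)[:3,3])-uv).ravel()
s=least_squares(f,[.5,.29,.26]);print(s.x,np.degrees(s.x[2]),np.round(s.fun,2))
M=bedT(s.x);np.save("bed.npy",s.x)
q=np.array([(-70,y,22) for y in(-25,25)]+[(-80,y,22) for y in(-25,25)]+[(60,-25,0),(60,25,0)])/1000
ch=(proj(K,T,q@M[:3,:3].T+M[:3,3])-[170,20])*2.5;print(np.round(ch))
yw=bedT([*s.x[:2],s.x[2]]);yw[:3,:3]=R.from_euler('z',s.x[2]).as_matrix();
fp=np.array([(x,y,-19) for x in(-95,95) for y in(-35,35)])/1000
print(np.round((proj(K,T,fp@yw[:3,:3].T+M[:3,3])-[170,20])*2.5))
print("lip,nose",M@[-.07,0,.018,1],M@[.056,0,.032,1])
E
```

```text
[0.50329069 0.29506196 0.33779668] 19.35432412063953 [-0.63  0.56 -0.06 -0.27  0.79 -0.46]
[[301. 316.]
 [262. 204.]
 [280. 322.]
 [241. 211.]
 [582. 223.]
 [555. 106.]]
[[271. 342.]
 [221. 202.]
 [644. 221.]
 [613.  67.]]
lip,nose [0.4358332  0.27136685 0.0365844  1.        ] [0.55268065 0.31241066 0.06367829 1.        ]
```

Call:
steer_hand --rows '{"deltas":[[-0.041,0.0075,0,0],[-0.041,0.0075,0,0],[-0.041,0.0075,0.01,0],[-0.041,0.0075,0.01,0],[-0.041,0.0075,0.01,0],[-0.041,0.0075,0.01,0],[-0.041,0.0075,0.01,0],[-0.041,0.0075,0.015,0],[-0.041,0.0075,0.02,0],[0,0,0,0],[0,0,0,0]]}'

```text
time: 16.65
tool_pos: [0.558, -0.1674, 0.1341]
tcp_rot: [-2.193, -2.246, 0.002]
force: [1.0, 0.7, -0.1]
grip_width: 1.0
finger_force: 0.0
```

```bash
python3 - <<'E'
from h import *
r,t=tool();print(t,delta([.5596,-.1665,.024]),np.degrees(np.arctan2(r[1,0],r[0,0])))
im,K,T=snap("wrist","w9"); cv2.imwrite("pics/w9.png",im[:,:,::-1])
E
```

```text
[ 0.55795936 -0.16741305  0.13413088] [0.0008 0.002  0.1101] 91.37861271578106
```

Call:
steer_hand --rows '{"deltas":[[0.0008,0.002,0.05,0],[0,0,0.05,0],[0,0,0.0095,0],[0,0,0,0],[0,0,0,0],[0,0,0,0],[0,0,0,0],[0,0,0,0],[0,0,0,0]]}' --finger_gap 0.4 --grip_force 5

```text
time: 17.6
tool_pos: [0.5611, -0.1645, 0.0266]
tcp_rot: [-2.19, -2.252, -0.001]
force: [-1.8, 4.7, -1.0]
grip_width: 0.658
finger_force: 5.0
```

Call:
steer_hand --rows '{"deltas":[[-0.0007,0,-0.0047,0],[-0.0008,0,-0.0047,0],[-0.0011,0,-0.0046,0],[-0.0011,0,-0.0046,0],[-0.0015,0,-0.0045,0],[-0.0016,0,-0.0044,0],[-0.0019,0,-0.0044,0],[-0.0019,0,-0.0043,0],[-0.0028,0,-0.005,0],[-0.0028,0,-0.0049,0],[0,0,0,0],[0,0,0,0]]}'

```text
time: 18.8
tool_pos: [0.5621, -0.1814, 0.0725]
tcp_rot: [2.189, 2.251, 0.001]
force: [0.2, 0.9, -1.0]
grip_width: 0.655
finger_force: 5.0
```

```bash
python3 - <<'E'
from h import *
r,t=tool();print(t)
im,K,T=snap("wrist","w10"); cv2.imwrite("pics/w10.png",im[100:300,160:480,::-1])
tip=np.array([.562,-.2755,0]);h=r[:,0]*[1,1,0];z=np.array([0,0,1.])
for ph in (0,15,20,26,32):
    c,s=np.cos(np.radians(ph)),np.sin(np.radians(ph)); X=h*c+z*s;Z=-h*s+z*c
    b=t-(.108*X+.012*Z)
    print(ph,np.round(proj(K,T,[b+.138*X+.026*Z,b+.149*X+.021*Z,b+.149*X+.009*Z])-[160,100],1).tolist())
E
```

```text
[ 0.56208805 -0.18139642  0.07249713]
0 [[161.8, 119.8], [161.8, 96.2], [161.8, 90.4]]
15 [[161.9, 134.0], [161.8, 109.4], [161.8, 96.7]]
20 [[161.9, 139.5], [161.8, 115.1], [161.8, 100.1]]
26 [[161.9, 146.5], [161.9, 122.9], [161.8, 105.1]]
32 [[161.9, 153.8], [161.9, 131.5], [161.8, 111.1]]
```

View pics/w10.png

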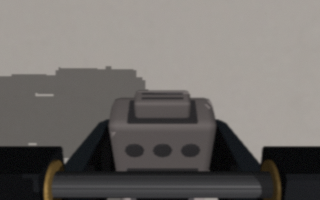

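The crop shows the head raised, with the key at about (163,100), the head edge near row 122 and the three buttons at row 150. I'll check the tilt numerically from brightness profiles. My picture views are used up (11 against the limit of 10), so I'll go on from numbers only.

```bash
python3 - <<'E'
from h import *
im,K,T=load("w10");g=im.mean(2)
for c in (323,285): print(c,[int(v) for v in g[180:290:2,c-3:c+4].mean(1)])
r,t=tool();h=r[:,0]*[1,1,0];z=np.array([0,0,1.])
for ph in (0,10,15,20,26,32):
    c,s=np.cos(np.radians(ph)),np.sin(np.radians(ph)); X=h*c+z*s;Z=-h*s+z*c
    b=t-(.108*X+.012*Z)
    f=lambda d,k:round(proj(K,T,b+d*X+k*Z)[0,1])
    print(ph,"keybot,keytop,headbot,headtop",f(.149,.009),f(.149,.021),f(.138,0),f(.138,.026))
E
```

```text
323 [158, 158, 159, 159, 159, 122, 85, 63, 76, 54, 81, 96, 98, 86, 83, 82, 82, 81, 78, 52, 43, 47, 91, 100, 94, 87, 82, 82, 82, 82, 82, 81, 58, 44, 42, 41, 42, 41, 53, 80, 81, 81, 82, 82, 59, 38, 22, 30, 46, 47, 52, 61, 66, 83, 67]
285 [96, 96, 96, 96, 96, 96, 96, 96, 93, 70, 77, 79, 79, 79, 79, 80, 78, 77, 76, 76, 79, 84, 100, 102, 95, 88, 82, 82, 82, 82, 83, 82, 80, 70, 64, 60, 64, 72, 81, 82, 82, 82, 82, 81, 76, 64, 25, 29, 46, 47, 53, 61, 66, 81, 66]
0 keybot,keytop,headbot,headtop 190 196 204 219
10 keybot,keytop,headbot,headtop 194 204 204 229
15 keybot,keytop,headbot,headtop 196 209 205 234
20 keybot,keytop,headbot,headtop 200 215 206 239
26 keybot,keytop,headbot,headtop 205 223 208 246
32 keybot,keytop,headbot,headtop 211 231 211 253
```

```bash
python3 - <<'E'
from h import *
from scipy.optimize import least_squares
im,K,T=load("w10");g=im.mean(2)
for c in (323,): print([int(v) for v in g[186:230,c-3:c+4].mean(1)])
print([int(v) for v in g[194:230,282:289].mean(1)])
r,t=tool();h=r[:,0]*[1,1,0];z=np.array([0,0,1.])
obs=np.array([191,205,198,226.])
def f(p,o=obs):
    d,k,ph=p[0]/1e3,p[1]/1e3,np.radians(p[2]);X=h*np.cos(ph)+z*np.sin(ph);Z=-h*np.sin(ph)+z*np.cos(ph);b=t-d*X-k*Z
    return np.r_[[proj(K,T,b+a*X+q*Z)[0,1] for a,q in((.149,.009),(.149,.021),(.138,0.001),(.138,.025))]-o,(b[2]*1000)/1]
s=least_squares(f,[105,12,20]);print(s.x,s.fun)
E
```

```text
[159, 159, 159, 150, 122, 103, 85, 64, 63, 75, 76, 61, 54, 68, 81, 89, 96, 100, 98, 92, 86, 83, 83, 83, 82, 82, 82, 82, 81, 81, 78, 69, 52, 43, 43, 44, 47, 66, 91, 101, 100, 98, 94, 90]
[96, 96, 93, 83, 70, 73, 77, 79, 79, 79, 79, 79, 79, 79, 79, 80, 80, 79, 78, 77, 77, 76, 76, 77, 76, 77, 79, 80, 84, 92, 100, 103, 102, 98, 95, 91]
[114.5256205   29.39809138  23.27371064] [ 0.37473337  0.31408676 -0.32734991 -0.40289759  0.07336774]
```

Call:
steer_hand --rows '{"deltas":[[0,0,0,0],[0,0,0,0],[0,0,-0.01,0],[0,0,-0.03,0],[0,0,-0.03,0],[0,0,-0.03,0],[0,0,0,0]]}' --grip_force 40

```text
time: 19.55
tool_pos: [0.5642, -0.1821, 0.1769]
tcp_rot: [2.184, 2.246, 0.006]
force: [0.3, 0.5, -2.4]
grip_width: 0.656
finger_force: 40.0
```

Call:
steer_hand --rows '{"deltas":[[0.02,-0.0012,0,0],[0.04,-0.0012,0,0],[0.042,-0.0012,0,0],[0.042,-0.0012,0,0],[0.042,-0.0012,0,0],[0.042,-0.0012,0,0],[0.042,-0.0012,0,0],[0.042,-0.0012,0,0],[0.042,-0.0012,0,0],[0.042,-0.0012,0,0],[0.042,-0.0012,0,0],[0.04,-0.0012,0,0]]}'

```text
time: 20.75
tool_pos: [0.5329, 0.2978, 0.1706]
tcp_rot: [-2.189, -2.253, 0.003]
force: [0.3, 0.6, -2.7]
grip_width: 0.655
finger_force: 40.0
```

Call:
steer_hand --rows '{"deltas":[[0,0,0,0.14],[0,0,0,0.14],[0,0,0,0.14],[0,0,0,0.14],[0,0,0,0.14],[0,0,0,0.14],[0,0,0,0.14],[0,0,0,0.14],[0,0,0,0.144],[0,0,0,0],[0,0,0,0]]}'

```text
time: 21.85
tool_pos: [0.5335, 0.2961, 0.171]
tcp_rot: [3.096, 0.528, -0.002]
force: [-0.8, -0.1, -1.9]
grip_width: 0.654
finger_force: 40.0
```

```bash
python3 - <<'E'
from h import *
from scipy.optimize import least_squares
p=np.load("bed.npy");M=bedT(p)
r,t=tool();print(t,np.degrees(np.arctan2(r[1,0],r[0,0])))
def tcp(x,zz,dx=.0942,dz=.0725):
    q=(M@[x,0,zz,1])[:3];return q+np.array([np.cos(p[2])*dx,np.sin(p[2])*dx,dz])
for a in((-.062,.040),(-.062,.003),(-.076,.003)):print(a,tcp(*a),delta(tcp(*a)))
im,K,T=snap("wrist","w11");g=im.mean(2)
print([int(v) for v in g[186:230,320:327].mean(1)]);print([int(v) for v in g[194:230,282:289].mean(1)])
E
```

```text
[0.53350638 0.29605025 0.17103479] 19.354130548190454
(-0.062, 0.04) [0.53004657 0.30446022 0.13180011] [-0.0004 -0.0091  0.0392]
(-0.062, 0.003) [0.53369556 0.30574197 0.0950028 ] [ 0.0035 -0.0091  0.076 ]
(-0.076, 0.003) [0.5205591  0.30112765 0.0935394 ] [-0.0104 -0.0091  0.0775]
[138, 132, 107, 66, 72, 115, 112, 99, 117, 136, 135, 109, 95, 121, 145, 160, 171, 176, 172, 158, 145, 139, 138, 137, 137, 137, 136, 135, 134, 133, 129, 116, 92, 78, 77, 80, 81, 112, 158, 176, 176, 170, 164, 156]
[90, 90, 90, 93, 102, 124, 135, 138, 138, 138, 138, 138, 138, 139, 139, 140, 140, 139, 138, 137, 136, 136, 136, 135, 134, 135, 140, 143, 148, 162, 173, 177, 175, 170, 163, 156]
```

Call:
steer_hand --rows '{"deltas":[[0,-0.009,0.01,0],[0.001,0,0.015,0],[0.001,0,0.015,0],[0.001,0,0.015,0],[0,0,0.01,0],[0,0,0.005,0],[0,0,0,0]]}'

```text
time: 22.6
tool_pos: [0.5332, 0.3059, 0.1012]
tcp_rot: [3.097, 0.524, -0.002]
force: [-0.1, -0.1, -2.5]
grip_width: 0.653
finger_force: 40.0
```

Call:
steer_hand --rows '{"deltas":[[0,0,0.004,0],[0,0,0.002,0],[0,0,0,0],[0,0,0,0]]}'

```text
time: 23.0
tool_pos: [0.5339, 0.3059, 0.0964]
tcp_rot: [-3.098, -0.523, -0.001]
force: [0.4, -0.0, -3.4]
grip_width: 0.653
finger_force: 40.0
```

```bash
python3 - <<'E'
from h import *
p=np.load("bed.npy");M=bedT(p);r,t=tool()
h=np.array([np.cos(p[2]),np.sin(p[2]),0]);tip=t-.0942*h-[0,0,.0725]
print(np.round(1000*(np.linalg.inv(M)@[*tip,1]),1))
E
```

```text
[-6.17e+01  1.00e-01  4.30e+00  1.00e+03]
```

Call:
steer_hand --rows '{"deltas":[[0,0,0.0015,0],[0,0,0,0]]}'

```text
time: 23.2
tool_pos: [0.5337, 0.3058, 0.0945]
tcp_rot: [3.098, 0.523, -0.0]
force: [0.1, 0.6, -3.3]
grip_width: 0.661
finger_force: 40.0
```

Call:
steer_hand --rows '{"deltas":[[0,0,0.0015,0],[0,0,0,0]]}'

```text
time: 23.4
tool_pos: [0.5336, 0.3058, 0.0928]
tcp_rot: [3.097, 0.523, -0.001]
force: [-0.3, 0.6, -2.8]
grip_width: 0.655
finger_force: 40.0
```

Call:
steer_hand --rows '{"deltas":[[0,0,0.0015,0],[0,0,0,0]]}'

```text
time: 23.6
tool_pos: [0.5339, 0.3059, 0.0921]
tcp_rot: [-3.098, -0.523, -0.001]
force: [0.3, -0.1, 1.2]
grip_width: 0.658
finger_force: 40.0
```

Call:
steer_hand --rows '{"deltas":[[0,0,0.0015,0],[0,0,0,0]]}'

```text
time: 23.8
tool_pos: [0.5346, 0.3062, 0.0909]
tcp_rot: [-3.097, -0.523, -0.004]
force: [2.1, 0.5, 3.9]
grip_width: 0.653
finger_force: 40.0
```

Call:
steer_hand --rows '{"deltas":[[0,0,-0.003,0],[0,0,0,0]]}'

```text
time: 24.0
tool_pos: [0.5333, 0.3057, 0.0927]
tcp_rot: [3.097, 0.523, -0.001]
force: [0.8, -0.8, -3.3]
grip_width: 0.655
finger_force: 40.0
```

Call:
steer_hand --rows '{"deltas":[[-0.003,0,0.0003,0],[-0.003,0,0.0003,0],[-0.003,0,0.0003,0],[-0.003,0,0.0003,0],[-0.001,0,0.0001,0],[0,0,0,0]]}'

```text
time: 24.6
tool_pos: [0.5212, 0.3016, 0.0918]
tcp_rot: [3.098, 0.523, -0.0]
force: [0.0, -0.0, -2.9]
grip_width: 0.657
finger_force: 40.0
```

Call:
steer_hand --rows '{"deltas":[[-0.0015,0,0,0],[0,0,0,0]]}'

```text
time: 24.8
tool_pos: [0.5199, 0.301, 0.0918]
tcp_rot: [3.098, 0.523, -0.0]
force: [1.1, 0.4, -3.6]
grip_width: 0.655
finger_force: 40.0
```

Call:
steer_hand --rows '{"deltas":[[-0.0015,0,0,0],[0,0,0,0]]}'

```text
time: 25.0
tool_pos: [0.5184, 0.3005, 0.0917]
tcp_rot: [3.097, 0.523, -0.0]
force: [0.6, -0.1, -3.5]
grip_width: 0.651
finger_force: 40.0
```

Call:
steer_hand --rows '{"deltas":[[-0.0015,0,0,0],[0,0,0,0]]}'

```text
time: 25.2
tool_pos: [0.517, 0.3, 0.0917]
tcp_rot: [3.097, 0.524, -0.0]
force: [-0.5, 0.0, -3.4]
grip_width: 0.656
finger_force: 40.0
```

Call:
steer_hand --rows '{"deltas":[[-0.0015,0,0,0],[0,0,0,0]]}'

```text
time: 25.4
tool_pos: [0.5157, 0.2996, 0.0918]
tcp_rot: [3.098, 0.524, 0.0]
force: [-0.8, 0.2, -2.3]
grip_width: 0.652
finger_force: 40.0
```

Call:
steer_hand --rows '{"deltas":[[-0.0015,0,0,0],[0,0,0,0]]}'

```text
time: 25.6
tool_pos: [0.5152, 0.2995, 0.0921]
tcp_rot: [-3.097, -0.523, -0.004]
force: [3.8, 0.6, -3.0]
grip_width: 0.655
finger_force: 40.0
```

Call:
steer_hand --rows '{"deltas":[[-0.0015,0,0,0],[0,0,0,0]]}'

```text
time: 25.8
tool_pos: [0.5149, 0.2994, 0.0925]
tcp_rot: [-3.097, -0.524, -0.008]
force: [5.2, 0.9, -3.3]
grip_width: 0.655
finger_force: 40.0
```

```bash
python3 - <<'E'
from h import *
im,K,T=snap("wrist","w12");g=im.mean(2)
print([int(v) for v in g[186:230,320:327].mean(1)]);print([int(v) for v in g[194:230,282:289].mean(1)])
E
```

```text
[142, 142, 142, 135, 119, 119, 98, 94, 125, 137, 125, 99, 103, 134, 151, 164, 174, 176, 167, 153, 142, 139, 139, 138, 137, 136, 135, 135, 133, 132, 127, 109, 86, 76, 76, 79, 89, 128, 164, 175, 169, 162, 159, 153]
[87, 87, 86, 85, 100, 124, 135, 137, 137, 137, 137, 138, 139, 138, 139, 139, 139, 138, 138, 136, 136, 136, 136, 135, 133, 136, 139, 142, 148, 163, 174, 176, 174, 167, 160, 153]
```

Call:
steer_hand --rows '{"deltas":[[0.0015,0,0.0015,0],[0,0,0,0],[0.0015,0,0.0026,0],[0.0014,0,0.0025,0],[0.0014,0,0.0026,0],[0.0014,0,0.0026,0],[0,0,0,0]]}' --grip_force 15

```text
time: 26.55
tool_pos: [0.5197, 0.301, 0.0794]
tcp_rot: [3.098, 0.523, -0.001]
force: [3.4, 0.6, -0.3]
grip_width: 0.658
finger_force: 15.0
```

Call:
steer_hand --rows '{"deltas":[[0.0012,0,0.0027,0],[0.0011,0,0.0027,0],[0.0011,0,0.0027,0],[0.0011,0,0.0027,0],[0,0,0,0]]}'

```text
time: 27.05
tool_pos: [0.5235, 0.3018, 0.0682]
tcp_rot: [3.097, 0.523, -0.003]
force: [2.3, -1.5, -2.0]
grip_width: 0.651
finger_force: 15.0
```

```bash
cat >> h.py <<'E'
def tilt(f,o4=None):
    im,K,T=snap("wrist",f);g=im.mean(2)
    print("key",[int(v) for v in g[176:230,320:327].mean(1)]);print("head",[int(v) for v in g[176:240,282:289].mean(1)])
    r,t=tool();h=r[:,0]*[1,1,0];z=np.array([0,0,1.])
    for ph in (0,6,9,12,15,18,24):
        c,s=np.cos(np.radians(ph)),np.sin(np.radians(ph)); X=h*c+z*s;Z=-h*s+z*c
        b=t-[0,0,.011]-(.111*X+.015*Z);q=lambda d,k:round(proj(K,T,b+d*X+k*Z)[0,1])
        print(ph,"keybot,top,headbot,top",q(.149,.009),q(.149,.021),q(.138,0.001),q(.138,.025))
E
python3 -c "
from h import *
tilt('w13')"
```

```text
key [51, 52, 55, 66, 81, 87, 88, 88, 88, 90, 93, 108, 101, 96, 121, 143, 164, 177, 177, 171, 165, 163, 163, 162, 161, 161, 161, 161, 160, 159, 158, 157, 147, 112, 79, 71, 83, 100, 136, 170, 182, 182, 179, 175, 171, 167, 163, 161, 160, 160, 160, 160, 160, 160]
head [26, 26, 28, 35, 52, 59, 60, 61, 61, 61, 68, 86, 91, 90, 89, 88, 90, 100, 117, 131, 139, 146, 153, 159, 159, 153, 145, 138, 129, 119, 106, 89, 87, 114, 128, 136, 143, 153, 167, 178, 181, 180, 177, 174, 170, 166, 162, 160, 160, 160, 160, 159, 160, 160, 159, 160, 160, 160, 160, 160, 160, 159, 155, 148]
0 keybot,top,headbot,top 189 194 202 215
6 keybot,top,headbot,top 189 197 202 218
9 keybot,top,headbot,top 190 199 201 220
12 keybot,top,headbot,top 191 201 201 223
15 keybot,top,headbot,top 192 204 202 225
18 keybot,top,headbot,top 194 206 202 227
24 keybot,top,headbot,top 197 212 203 232
```

Call:
steer_hand --rows '{"deltas":[[0.0009,0,0.0028,0],[0.0009,0,0.0028,0],[0.0008,0,0.0028,0],[0,0,0,0]]}'

```text
time: 27.5
tool_pos: [0.5258, 0.3032, 0.0598]
tcp_rot: [3.097, 0.524, -0.003]
force: [-0.2, -0.5, -2.8]
grip_width: 0.656
finger_force: 15.0
```

Call:
steer_hand --rows '{"deltas":[[0.0007,0,0.0028,0],[0,0,0.001,0],[0,0,0,0]]}'

```text
time: 27.8
tool_pos: [0.5265, 0.3036, 0.0575]
tcp_rot: [3.097, 0.524, -0.002]
force: [-2.5, 0.1, 4.1]
grip_width: 0.655
finger_force: 15.0
```

Call:
steer_hand --rows '{"deltas":[[0,0,0.002,0],[0,0,0,0],[0,0,0,0]]}'

```text
time: 28.1
tool_pos: [0.5268, 0.3037, 0.0571]
tcp_rot: [-3.097, -0.524, -0.0]
force: [-4.7, -2.0, 13.5]
grip_width: 0.654
finger_force: 15.0
```

```bash
python3 -c "
from h import *
tilt('w14')"
```

```text
key [74, 61, 50, 50, 52, 53, 52, 52, 50, 45, 47, 44, 52, 73, 117, 153, 166, 173, 174, 174, 173, 172, 172, 172, 171, 171, 171, 170, 169, 168, 164, 141, 97, 74, 87, 102, 134, 167, 180, 181, 180, 178, 176, 174, 173, 172, 171, 171, 171, 171, 171, 171, 171, 171]
head [71, 57, 46, 43, 43, 43, 37, 31, 27, 27, 28, 27, 27, 28, 33, 45, 56, 60, 61, 61, 61, 61, 64, 75, 86, 89, 88, 88, 87, 91, 103, 119, 132, 140, 147, 154, 162, 163, 158, 152, 144, 137, 129, 118, 104, 88, 83, 94, 101, 104, 117, 139, 154, 164, 169, 171, 171, 171, 171, 171, 169, 166, 159, 149]
0 keybot,top,headbot,top 188 194 202 215
6 keybot,top,headbot,top 189 197 202 218
9 keybot,top,headbot,top 190 199 201 220
12 keybot,top,headbot,top 191 201 201 222
15 keybot,top,headbot,top 192 203 202 225
18 keybot,top,headbot,top 194 206 202 227
24 keybot,top,headbot,top 197 212 203 232
```

Call:
steer_hand --rows '{"deltas":[[0,0,0.002,0],[0,0,0,0],[0,0,0,0]]}'

```text
time: 28.45
tool_pos: [0.5275, 0.3039, 0.0558]
tcp_rot: [-3.097, -0.524, -0.003]
force: [-5.0, -3.2, 16.8]
grip_width: 0.654
finger_force: 15.0
```

Call:
steer_hand --rows '{"deltas":[[0,0,-0.003,0],[0,0,-0.002,0],[0,0,0,0]]}'

```text
time: 28.75
tool_pos: [0.5272, 0.3037, 0.0576]
tcp_rot: [-3.098, -0.523, -0.0]
force: [-0.1, 0.8, -3.5]
grip_width: 0.654
finger_force: 15.0
```

Call:
steer_hand --rows '{"deltas":[[0,0,-0.0015,0],[0,0,0,0]]}'

```text
time: 28.95
tool_pos: [0.5269, 0.3035, 0.0588]
tcp_rot: [3.097, 0.523, -0.002]
force: [-0.3, -0.3, -5.0]
grip_width: 0.662
finger_force: 15.0
```

Call:
steer_hand --rows '{"deltas":[[0,0,0.0025,0],[0,0,0,0],[0,0,0,0],[0,0,0,0],[0,0,0,0]]}' --finger_gap 1.0

```text
time: 29.45
tool_pos: [0.5273, 0.3036, 0.0572]
tcp_rot: [-3.098, -0.523, -0.001]
force: [-0.4, -0.5, 0.3]
grip_width: 0.997
finger_force: 0.0
```

Call:
steer_hand --rows '{"deltas":[[0,0,-0.02,0],[0,0,-0.025,0],[0.004,0,0,0],[0,0,0,0],[0,0,0,0],[0,0,0,0],[0,0,0,0],[0,0,0,0],[0,0,0,0],[0,0,0,0],[0,0,0,0],[0,0,0,0]]}' --finger_gap 0.0

```text
time: 30.65
tool_pos: [0.5309, 0.3049, 0.102]
tcp_rot: [3.098, 0.524, 0.0]
force: [0.2, 0.2, -0.2]
grip_width: 0.009
finger_force: 0.0
```

Call:
steer_hand --rows '{"deltas":[[0,0,0,0],[0,0,0,0],[0,0,0,0],[0,0,0,0]]}' --finger_gap 0.0

```text
time: 31.05
tool_pos: [0.5309, 0.3049, 0.102]
tcp_rot: [3.098, 0.523, 0.0]
force: [-0.2, -0.4, 0.1]
grip_width: 0.006
finger_force: 0.0
```

```bash
python3 - <<'E'
from h import *
p=np.load("bed.npy");M=bedT(p);r,t=tool();q=np.linalg.inv(M)@[*t[:2],.056,1];print(t,np.round(q*1000,1))
print("tip z seated here",(M@[q[0],0,.026,1])[2],"TCP",(M@[q[0]+.016,0,.026,1])[2]+bot.nose_length)
im,K,T=snap("wrist","w15")
X=np.array([(60,-24,0),(60,0,26),(56,-24,32),(56,24,32)])/1000
print(np.round(proj(K,T,X@M[:3,:3].T+M[:3,3])))
g=im.mean(2).astype(int)
for c in(285,323):print(c,g[176:280,c].tolist())
E
```

```text
[0.53090985 0.30489032 0.10197185] [3.23e+01 1.00e-01 2.68e+01 1.00e+03]
tip z seated here 0.055232876307854124 TCP 0.07590533172013658
[[354. 182.]
 [323. 194.]
 [359. 202.]
 [288. 202.]]
285 [72, 74, 73, 74, 74, 74, 75, 74, 74, 75, 73, 76, 79, 78, 77, 77, 85, 103, 115, 123, 130, 137, 137, 131, 122, 112, 102, 90, 72, 71, 78, 83, 82, 85, 94, 119, 130, 131, 131, 130, 129, 128, 128, 128, 128, 127, 127, 126, 126, 125, 125, 124, 124, 125, 123, 122, 122, 122, 120, 121, 120, 118, 119, 118, 117, 116, 118, 115, 115, 105, 66, 28, 13, 13, 13, 14, 15, 14, 14, 14, 12, 14, 16, 12, 12, 12, 11, 14, 13, 13, 8, 12, 13, 14, 15, 14, 11, 19, 24, 28, 28, 29, 28, 27]
323 [41, 38, 41, 42, 75, 123, 148, 151, 149, 147, 146, 146, 146, 145, 145, 145, 143, 143, 133, 94, 69, 76, 100, 137, 152, 153, 152, 149, 148, 146, 145, 146, 146, 146, 145, 145, 146, 146, 146, 145, 142, 122, 96, 79, 73, 59, 40, 32, 32, 32, 29, 30, 30, 31, 36, 49, 53, 56, 53, 53, 52, 43, 36, 35, 34, 33, 35, 33, 25, 24, 21, 22, 17, 17, 12, 13, 7, 11, 6, 10, 9, 8, 10, 7, 9, 10, 4, 10, 3, 7, 12, 11, 13, 16, 13, 24, 32, 36, 38, 46, 53, 53, 53, 55]
```

Call:
steer_hand --rows '{"deltas":[[0,0,0.01,0],[0,0,0.01,0],[0,0,0.003,0],[0,0,0,0]]}'

```text
time: 31.5
tool_pos: [0.5303, 0.3046, 0.0777]
tcp_rot: [3.097, 0.523, -0.004]
force: [0.4, 0.9, 0.2]
grip_width: 0.001
finger_force: 0.0
```

Call:
steer_hand --rows '{"deltas":[[0,0,0.0015,0],[0,0,0,0]]}'

```text
time: 31.7
tool_pos: [0.531, 0.3049, 0.0775]
tcp_rot: [3.098, 0.523, 0.0]
force: [0.3, -0.0, 0.5]
grip_width: 0.005
finger_force: 0.0
```

Call:
steer_hand --rows '{"deltas":[[0,0,0.0015,0],[0,0,0,0]]}'

```text
time: 31.9
tool_pos: [0.5312, 0.3051, 0.0764]
tcp_rot: [-3.097, -0.523, -0.002]
force: [-0.2, 0.3, 1.5]
grip_width: 0.004
finger_force: 0.5
```

Call:
steer_hand --rows '{"deltas":[[0,0,0.0015,0],[0,0,0,0]]}'

```text
time: 32.1
tool_pos: [0.5313, 0.3051, 0.0762]
tcp_rot: [-3.097, -0.523, -0.003]
force: [-2.4, -1.1, 7.5]
grip_width: 0.005
finger_force: 4.4
```

Call:
steer_hand --rows '{"deltas":[[0,0,0.0015,0],[0,0,0,0],[0,0,0,0]]}'

```text
time: 32.4
tool_pos: [0.5313, 0.3051, 0.076]
tcp_rot: [-3.097, -0.523, -0.004]
force: [-3.4, -2.8, 14.1]
grip_width: 0.005
finger_force: 8.0
```

Call:
steer_hand --rows '{"deltas":[[0,0,0.002,0],[0,0,0,0],[0,0,0,0]]}'

```text
time: 32.7
tool_pos: [0.5314, 0.3051, 0.0758]
tcp_rot: [-3.097, -0.523, -0.005]
force: [-7.9, -3.3, 25.2]
grip_width: 0.005
finger_force: 13.0
```

Call:
steer_hand --rows '{"deltas":[[0,0,0.0015,0],[0,0,0,0],[0,0,0,0]]}'

```text
time: 33.0
tool_pos: [0.5314, 0.3052, 0.0757]
tcp_rot: [-3.097, -0.523, -0.006]
force: [-8.0, -4.8, 32.8]
grip_width: 0.006
finger_force: 16.8
```

Call:
steer_hand --rows '{"deltas":[[0,0,-0.02,0],[0,0,-0.04,0],[-0.03,0,-0.04,0],[-0.04,0,-0.02,0],[-0.03,0,0,0],[0,0,0,0],[0,0,0,0]]}'

```text
time: 33.7
tool_pos: [0.4363, 0.2721, 0.1899]
tcp_rot: [-3.097, -0.524, -0.002]
force: [-0.0, 0.3, -0.5]
grip_width: 0.005
finger_force: 0.0
```

```bash
python3 - <<'E'
from h import *
p=np.load("bed.npy");M=bedT(p);P=lambda K,T,X:proj(K,T,np.array(X)/1000@M[:3,:3].T+M[:3,3])
im,K,T=snap("wrist","w16")
n=P(K,T,[(56,-24,32),(56,24,32),(60,-15,26),(60,15,26),(60,0,26),(71,0,15),(56,0,32),(64,0,32)]);print(np.round(n,1))
g=im.mean(2).astype(int)
for i in(0,1,2,3,5):
    c=int(round(n[i,0]));r0=int(n[i,1])-16;print(i,c,r0,g[r0:r0+34,c-1:c+2].mean(1).astype(int).tolist())
# same nose profile on w8 (empty, catch home), resampled along bed x at y=+-24,z=32
for f in("w8","w16"):
    a,k,t=load(f);a=a.mean(2).astype(np.float32)
    for y in(-24,24):
        q=P(k,t,[(x,y,32) for x in np.arange(44,76,1)]).astype(np.float32)
        print(f,y,cv2.remap(a,q[None,:,0],q[None,:,1],1).ravel().astype(int).tolist())
E
```

```text
[[350.4  64.7]
 [295.8  64.9]
 [339.9  60.2]
 [306.3  60.3]
 [323.1  60.2]
 [323.   47.8]
 [323.1  64.8]
 [323.1  54.6]]
0 350 48 [34, 34, 37, 52, 69, 75, 73, 77, 103, 119, 130, 137, 130, 115, 100, 87, 72, 56, 48, 57, 69, 74, 77, 77, 78, 78, 80, 91, 107, 122, 129, 132, 133, 133]
1 296 48 [36, 35, 42, 63, 74, 75, 76, 88, 108, 119, 127, 129, 121, 108, 96, 83, 67, 53, 49, 65, 75, 78, 81, 82, 83, 83, 83, 89, 105, 128, 139, 139, 140, 140]
2 340 44 [43, 42, 42, 42, 43, 43, 42, 42, 43, 47, 48, 48, 48, 49, 49, 48, 58, 68, 71, 74, 76, 86, 115, 107, 103, 118, 118, 115, 110, 102, 104, 123, 136, 139]
3 306 44 [43, 43, 43, 43, 43, 42, 43, 55, 77, 91, 93, 93, 93, 97, 101, 104, 102, 97, 93, 88, 76, 80, 115, 132, 135, 139, 140, 140, 139, 140, 140, 140, 140, 140]
5 323 31 [83, 74, 58, 43, 30, 20, 16, 17, 20, 29, 39, 42, 42, 42, 43, 43, 43, 43, 42, 45, 75, 125, 144, 144, 143, 143, 142, 142, 141, 140, 139, 137, 130, 101]
w8 -24 [136, 137, 139, 134, 133, 135, 118, 95, 83, 77, 67, 62, 73, 93, 112, 131, 149, 154, 144, 123, 103, 94, 84, 66, 48, 45, 46, 44, 42, 35, 28, 26]
w8 24 [91, 91, 91, 91, 91, 91, 91, 91, 98, 106, 100, 81, 70, 83, 104, 123, 139, 147, 144, 131, 110, 95, 87, 70, 56, 54, 54, 54, 54, 54, 56, 55]
w16 -24 [134, 133, 125, 105, 85, 79, 78, 77, 75, 71, 59, 48, 61, 81, 98, 117, 133, 133, 121, 99, 76, 75, 68, 43, 28, 27, 26, 27, 29, 27, 27, 24]
w16 24 [140, 139, 130, 102, 86, 83, 83, 82, 81, 77, 69, 50, 55, 72, 91, 107, 123, 129, 122, 108, 84, 75, 74, 62, 46, 44, 44, 45, 44, 43, 45, 46]
```

```bash
python3 - <<'E'
from h import *
p=np.load("bed.npy");M=bedT(p);im,K,T=load("w16");a=im.mean(2).astype(np.float32)
for x in(50,35,20,5):
    ys=np.arange(-36,37,1.);q=proj(K,T,np.array([(x,y,26) for y in ys])/1000@M[:3,:3].T+M[:3,3]).astype(np.float32)
    v=cv2.remap(a,q[None,:,0],q[None,:,1],1).ravel();print(x,v[:12].astype(int).tolist(),v[-12:].astype(int).tolist())
print(bot.get_obs()["force"],tool()[1])
E
```

```text
50 [80, 81, 81, 81, 80, 80, 87, 87, 71, 63, 69, 75] [83, 82, 80, 79, 75, 77, 101, 127, 138, 141, 140, 140]
35 [140, 139, 140, 140, 138, 132, 120, 107, 102, 110, 121, 129] [140, 136, 129, 120, 106, 89, 80, 82, 83, 88, 108, 130]
20 [140, 139, 140, 139, 139, 134, 122, 108, 104, 110, 121, 129] [138, 137, 129, 119, 105, 89, 81, 80, 81, 82, 82, 92]
5 [139, 138, 139, 139, 138, 130, 117, 105, 102, 111, 119, 128] [137, 136, 129, 120, 107, 91, 79, 79, 81, 82, 91, 114]
[-0.11538943  1.19362746  0.57543289] [0.43697459 0.27229722 0.18957085]
```

```bash
python3 -c "
from workcell import bot
print(bot.sign_off())"
```

```text
the job is handed in; nothing more can be done
None
```

I started the timer (key fully in, held over 1 s, foot braced on the slab), clipped it in the stand and handed the job in at about 34 s; by measurement it is seated, about 2 mm toward the lip, and the catch is home over it, the mortar was never touched, and I viewed 11 pictures against the limit of 10.

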